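# Lock up the tavla cabinet and hold the key turned

## Task

Stand the little round wooden dice pot upright in the cabinet's open drawer, let go of it and slide the drawer fully shut. Then take the key from its block, push it fully home in the lock on top of the cabinet, past the sticky pins, turn it a quarter turn clockwise and finish still gripping the key and holding it turned and fully in, because the lock springs back. Leave the tea glass, the toothpick dispenser and the dice as they are.

Things in the scene. Friction and masses are not known exactly. Their poses are not given: they have to be found in the camera images.
- pot_mid (a point): Centre (half-way up) of the dice pot: a closed plain turned-wood cylinder, 42 mm diameter, 36 mm tall, about 60 g, standing loose on the table; its z axis is its own upright axis.
- drawer_spot (a point): Spot for the pot on the drawer's inner floor, 17 mm above the table; moves with the drawer. It is on the centre line, 48 mm behind the inside of the front board. x points into the cabinet (closing), y to its left, z up. Inside 134 mm (x) by 138 mm (y); side walls 6 mm thick, tops 34 mm above the inner floor; front board 12 mm thick, 156 mm wide, top 49 mm above it.
- drawer_knob (a point): Centre of the flat outer end of the drawer's round wooden knob (18 mm diameter, standing 18 mm out from the middle of the front board, 42 mm above the table). Axes as drawer_spot. Pushing it along its +x shuts the drawer.
- drawer (a joint): How far the drawer is open, in m: 0 fully shut against a hard stop; starts 0.09 to 0.105 (fully open). 1.5 N of friction plus light damping; stays where left. Open, at least the front 90 mm of its inside is clear of the cabinet's roof, whose underside is 53 mm above the drawer's inner floor.
- key_bow (a point): Centre of the key's flat grip (bow), 32 mm wide along x, 10 mm thick along y, 48 mm high: grip across the 10 mm. The key (45 g) stands upright, blade down, loose in a slot in a fixed beech block 50 x 50 x 45 mm high; lift it 45 mm to clear. Same if turned half round. Below this point: bow to 24 mm, steel collar 20 mm in diameter from 26 to 32 mm, blade to 66 mm.
- key_tip (a point): Centre of the lower end of the key's blade, 66 mm straight below key_bow. The blade is 14 mm wide (x) and 5 mm thick (y), 34 mm long from the collar, with the last 3 mm stepped to 10 x 3.5 mm.
- keyway (a point): Centre of the keyway's mouth on the lock's face on the cabinet's top, 84 mm above the table (roof 78 mm). Fixed to the cabinet: x to its back, y to its left, z up. At lock 0 the slot's long side lies along x; it goes straight down, 15.8 x 6.8 mm, mouth chamfered 2.5 mm; the blade fits either way round. Key home: collar on the face, key_tip 34 mm below this point.
- pin0 (a joint): First of two sprung sticky pins in the keyway, met by the blade 12 mm down; value: m pressed down, 0.022 with the key home. Resists with about 2.5 N of friction and a 1 to 2.2 N spring; with pin1 about 9 N in all at full depth. The pins push back up on the key.
- pin1 (a joint): The second pin, met 20 mm down; value: m pressed down, 0.014 with the key home. Resists like pin0.
- lock (a joint): Turn of the lock plug in rad: 0 at rest (where it starts), growing clockwise seen from above, hard stop at 1.57. A spring turns it back: about 0.02 N m at 0 and 0.09 N m at the stop. The blade has about 0.13 rad of play in the slot.
- glass_mid (a point): Centre of the tea glass: clear, tulip-shaped, 52 mm diameter, 82 mm tall, standing on a white saucer 104 mm across and 8 mm high. Leave alone.
- dispenser_mid (a point): Centre of the steel toothpick dispenser: a round can 42 mm in diameter with a push button on top, 70 mm tall in all. Leave alone.
- die_a_mid (a point): Centre of an ivory die, 16 mm, on the pale green 3 mm mat. Leave alone.
- die_b_mid (a point): Centre of the second ivory die, 16 mm, on the mat. Leave alone.
- die_c_mid (a point): Centre of the third ivory die, 16 mm, on the mat. Leave alone.
- die_d_mid (a point): Centre of the fourth ivory die, 16 mm, on the mat. Leave alone.
Things that resemble listed ones, but are neither listed nor needed, are in the scene too. Leave any blue or pink look-alike of the part that bears pot_mid alone.

How it is judged:
By the outcome, as a careful person would: the job done as asked, in the order asked, and still so for the second after the job is handed in, while the arm keeps its last pose, push and grip.
It also fails if it takes over 72 s, if anything falls off the work surface, if the arm or the gripper's body presses on something with over 40 N, if the wrist force passes 120 N, or if a joint passes its speed limit or range.

## Robot

A 7-joint arm with a two-finger parallel gripper is mounted at the origin on the work surface. World frame = base frame: x ahead of the robot, y to its left, z up, the work surface at z = 0. Lengths are in m, angles in degrees, forces in N, time in s.
With the tool pointing down it reaches from about 0.425 to 0.875 m from the base axis. Payload 4.7 kg.
Tool frame: the origin (TCP) lies between the finger pads; the fingertips stand 22 mm ahead of it and the grasp point (between the pads) lies 3 mm ahead of it (env.tip_reach is the distance from the TCP to the fingertips, in m); z points along the fingers, y is the line along which they close (so a half turn about z gives the same grasp; the last joint's range is limited). The gripper opens to 87 mm and grips with 3 to 60 N. Pads are 19 mm wide; open, the fingers measure 117 mm over their backs; the gripper's body (75 mm by 190 mm) begins 51 mm behind the grasp point.
Start: joints at [-66.228, 18.392, -4.016, 83.108, 1.295, 78.541, -3.26], TCP at [0.254, 0.598, 0.245] pointing down, gripper open.
Joint ranges: [-163.93, 163.93], [-17.29, 119.83], [-79.2, 71.16], [3.27, 140.29], [-89.18, 269.18], [5.43, 117.66], [-154.24, 154.24]. Speed limits (degrees/s): [147.25, 147.25, 180, 180, 180, 180, 180].

## Interface

Orientations are given as [roll, pitch, yaw] about the fixed x, y, z axes, in that order (R = Rz(yaw) Ry(pitch) Rx(roll)).
In Python, from cell import env gives the robot as it stands.
- The arm moves only by the shell command python3 -m creep 'ROWS' [FORCE]. ROWS is JSON, one flat list of numbers, 7 for each row, row after row: the finger opening in mm, from 0 to 87, then the shift along the tool's x, y, z in units of 30 mm (1.0 is 30 mm), then the turn, a rotation vector about the tool's x, y, z in units of 6 degrees (1.0 is 6 degrees). A call has 1 to 12 rows; each row is the pose to reach, as a shift and turn from the pose commanded when the call began, along the tool's axes at that moment; what a row does not reach only later rows make up. A row lasts 1/10 s, in which the tool goes at most 50 mm and 8.59 degrees, less where a joint would pass 70% of its speed; a pose out of reach is approached as far as the arm can. A call with a gripper value outside its range is refused whole. The fingers move at their own pace and stop on an object; FORCE is the grip in N (left out, the last holds). Time passes only in rows, so rows that repeat a pose let the fingers close. It gives the time, the measured TCP pose, the force, the opening and the grip force at its end, in the units of the state.
- env.get_obs(): the state, without advancing time (a new reading comes with each control period).
- env.read_camera(name): name is "scene" or "top" or "wrist"; returns a dict with "color" (384x512x3 uint8, red, green, blue), "depth" (384x512 float32, m along the optical axis (not along the pixel's ray), 0 where there is no reading), "fovy" (degrees; the focal length in pixels is half the picture's height over the tangent of half this angle, whatever the lens; pixels are square), "cx", "cy" (the principal point, pixels), "R" (3x3) and "t" (3): a world point X has camera coordinates R X + t. Camera axes: x right, y down, z forward; pixel columns grow to the right and rows downward; lengths in m; the calibration is good to about 2 mm. The wrist camera is an equidistant fisheye: a pixel r from the principal point sees the ray r / f radians off the axis. A picture is of the moment at which its call begins.
- env.sign_off(): hands the job in; it is judged then, once.
The state is a dict: "time_s": time; "qpos": joint angles; "joint_velocities": joint speeds; "effort": joint torques, N m; "tool_pos": TCP position; "tool_rot": TCP orientation; "force": force on the tool from outside, world axes, zero at the start; "wrist_torque": the same for the moment, N m; "grip_width": finger opening in m; "grasp_force": force on a finger pad.
Only numpy, scipy, OpenCV 4.12 (cv2) and the standard library are available. Lean on these libraries where they do the work, as an engineer would, in place of code of your own. Each camera call takes 0.05 s, during which the arm holds its last target. There are 200 camera calls.

## Working session

There is one attempt and no reset: what is moved stays moved. The work goes in short steps, Python scripts to look and compute and a shell command to move; the robot and the scene stay as the last step left them, time stands still between calls to the robot, and variables do not carry over. Pictures are saved under pics/ and viewed, at most 10 in all, crops included, and the job is handed in when it is done.

```bash
mkdir -p pics; ls; cat > h.py <<'E'
import numpy as np, cv2, sys
sys.path.insert(0,'.')
from cell import env
from scipy.spatial.transform import Rotation as Ro
def cam(n):
    c=env.read_camera(n); c['f']=192/np.tan(np.radians(c['fovy'])/2); c['n']=n; c['R']=np.array(c['R']);c['t']=np.array(c['t']); return c
def ray(c,u,v):
    x=(u-c['cx'])/c['f'];y=(v-c['cy'])/c['f']
    if c['n']=='wrist':
        r=np.hypot(x,y); s=np.sin(r)/r if r>1e-9 else 1; d=np.array([x*s,y*s,np.cos(r)])
    else: d=np.array([x,y,1.])
    return -c['R'].T@c['t'], c['R'].T@d
def onz(c,u,v,z):
    o,d=ray(c,u,v); return o+d*(z-o[2])/d[2]
def pix(c,X):
    p=c['R']@np.array(X)+c['t']
    if c['n']=='wrist':
        a=np.arctan2(np.hypot(p[0],p[1]),p[2]); q=p[:2]/np.hypot(p[0],p[1])*a
    else: q=p[:2]/p[2]
    return q*c['f']+[c['cx'],c['cy']]
def pts(c):  # world points per pixel from depth
    v,u=np.mgrid[:384,:512]; x=(u-c['cx'])/c['f'];y=(v-c['cy'])/c['f']
    if c['n']=='wrist':
        r=np.hypot(x,y)+1e-9; s=np.tan(np.minimum(r,1.5))/r; x=x*s;y=y*s
    P=np.stack([x,y,np.ones_like(x)],-1)*c['depth'][...,None]
    return (P-c['t'])@c['R']
def save(c,name,k=1.5):
    cv2.imwrite('pics/'+name,cv2.resize(c['color'][...,::-1],None,fx=k,fy=k))
def tool():
    o=env.get_obs(); return np.array(o['tool_pos']),Ro.from_euler('xyz',o['tool_rot'],degrees=True).as_matrix(),o
def rel(target,yaw=None):
    """units to go to world TCP target, (tool down) ; yaw of the tool y... prints shift & turn"""
    p,R,o=tool(); s=R.T@(np.array(target)-p)/.03
    print('shift units',s.round(3))
    if yaw is not None:
        Rt=Ro.from_euler('xyz',[180,0,yaw],degrees=True).as_matrix()
        print('turn units',(Ro.from_matrix(R.T@Rt).as_rotvec(degrees=True)/6).round(3))
E
python3 - <<'E'
from h import *
print({k:v for k,v in env.get_obs().items()}, env.tip_reach)
for n in ['top','scene']:
    c=cam(n); save(c,n+'0.png'); print(n,c['f'],-c['R'].T@c['t'],c['R'].round(2).tolist())
E
```

```text
pics
{'time_s': 0.0, 'qpos': array([-66.22756451,  18.43967863,  -4.01690607,  83.17850204,
         1.29712279,  78.53984537,  -3.25830848]), 'joint_velocities': array([ 0.07402454,  0.00872884, -0.03400587,  0.060574  ,  0.00924449,
       -0.10567515,  0.03259969]), 'effort': array([ 1.29868763e-04, -4.91274691e+01, -4.03742613e-01, -3.12516475e+01,
       -6.38633547e-02,  4.40821680e-02,  1.56555138e-04]), 'tool_pos': array([0.25343988, 0.5979743 , 0.24342312]), 'tool_rot': array([-1.79887346e+02,  7.52755763e-03,  1.57040821e+02]), 'force': array([-0.94650925,  0.59367116,  0.00397144]), 'wrist_torque': array([-0.0083212 ,  0.00579154,  0.03767434]), 'grasp_force': 0.0, 'grip_width': 0.08714746091117252} 0.022
top 492.0783454507923 [0.35864115 0.04411476 1.28682538] [[0.01, -1.0, 0.0], [-0.99, -0.01, -0.15], [0.15, -0.0, -0.99]]
scene 348.52088526307244 [1.09363383 0.28944434 0.74380274] [[-0.43, 0.9, 0.01], [0.67, 0.33, -0.67], [-0.61, -0.28, -0.74]]
```

View pics/top0.png

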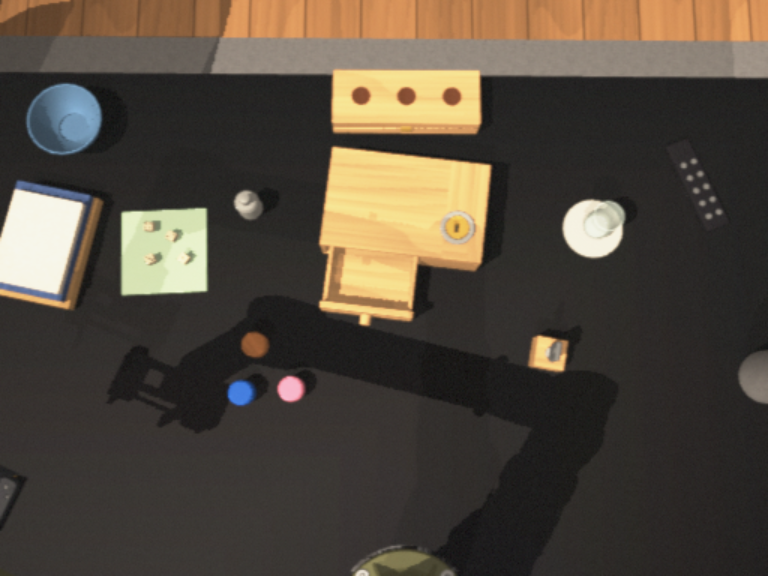

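View pics/scene0.png

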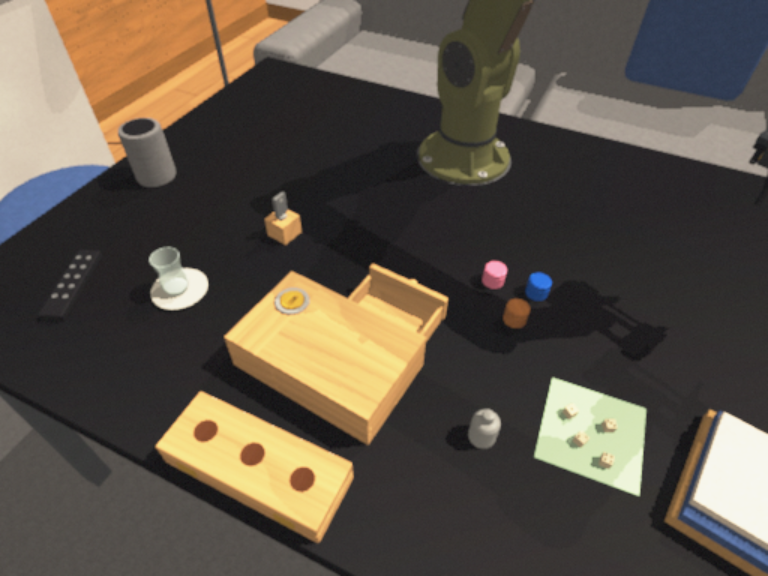

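The top view (768x576) shows the brown pot at (255,345), blue and pink look-alikes at (240,392) and (291,388), the drawer knob at (365,320), the lock at (457,228), and the key block at (549,353). The scene view agrees: pot (516,313), lock (292,300), key (281,205).

```bash
cat > m1.py <<'E'
from h import *
c=cam('top'); s=cam('scene')
def cent(c,mask,near=None,r=40):
    n,l,st,ce=cv2.connectedComponentsWithStats(mask.astype('uint8')); 
    return [(ce[i].round(1),st[i,4]) for i in range(1,n) if st[i,4]>15]
for k,near in ((c,(170,230)),(s,(344,209))):
    hsv=cv2.cvtColor(k['color'],cv2.COLOR_RGB2HSV); m=((hsv[...,0]<14)&(hsv[...,1]>140)&(hsv[...,2]>50))
    y,x=np.mgrid[:384,:512]; m&=np.hypot(x-near[0],y-near[1])<22
    for ce,a in cent(k,m): print(k['n'],'brown',ce,a,onz(k,*ce,.036),onz(k,*ce,.018))
P=pts(c); print('depth pot',P[230,170], 'roof',P[130,260],'table',P[300,250],'lock',P[152,305])
# roof plane: points near z=.078
for nm,(z0,z1),box in (('roof',(.070,.084),(205,90,335,185)),('front',(.058,.070),(205,190,285,220)),('block',(.038,.05),(345,215,385,255)),('key',(.06,.12),(345,210,390,255)),('knob',(.03,.056),(232,205,256,222))):
    x0,y0,x1,y1=box; Q=P[y0:y1,x0:x1].reshape(-1,3); Q=Q[(Q[:,2]>z0)&(Q[:,2]<z1)]
    if len(Q)<4: print(nm,len(Q)); continue
    rc=cv2.minAreaRect((Q[:,:2]*1000).astype('float32')); print(nm,len(Q),Q.mean(0).round(4),'rect',np.round(rc[0],1),np.round(rc[1],1),round(rc[2],2),'zmed',np.median(Q[:,2]))
big=cv2.resize(c['color'][120:260,200:400,::-1],None,fx=4,fy=4,interpolation=cv2.INTER_CUBIC); cv2.imwrite('pics/crop1.png',big)
E
python3 m1.py
```

```text
top brown [169.5 229.5] 243 [0.44654632 0.25389361 0.036     ] [0.44781132 0.25691243 0.018     ]
scene brown [344.  208.3] 273 [0.46535213 0.25793766 0.036     ] [0.44937442 0.25713642 0.018     ]
depth pot [0.44527164 0.25254548 0.03622449] roof [0.697763   0.02604464 0.0755489 ] table [0.27061084 0.04805051 0.00415222] lock [ 0.64215984 -0.08793211  0.07304477]
roof 6719 [0.6815 0.0036 0.079 ] rect [682.4   1.5] [270.5 172.9] 83.68 zmed 0.07906984712351772
front 286 [0.5048 0.0658 0.0662] rect [505.2  66.1] [154.3  13. ] 83.55 zmed 0.06634750096702667
block 282 [ 0.4351 -0.2396  0.0459] rect [ 436.1 -243.4] [51.4 50.6] 79.77 zmed 0.046134504039642664
key 95 [ 0.4351 -0.2409  0.0911] rect [ 435.1 -242.7] [10.8 30.1] 78.48 zmed 0.09784993362049374
knob 77 [0.4928 0.0674 0.048 ] rect [490.5  67.4] [59.  18.6] 83.57 zmed 0.04983006672423566
```

View pics/crop1.png

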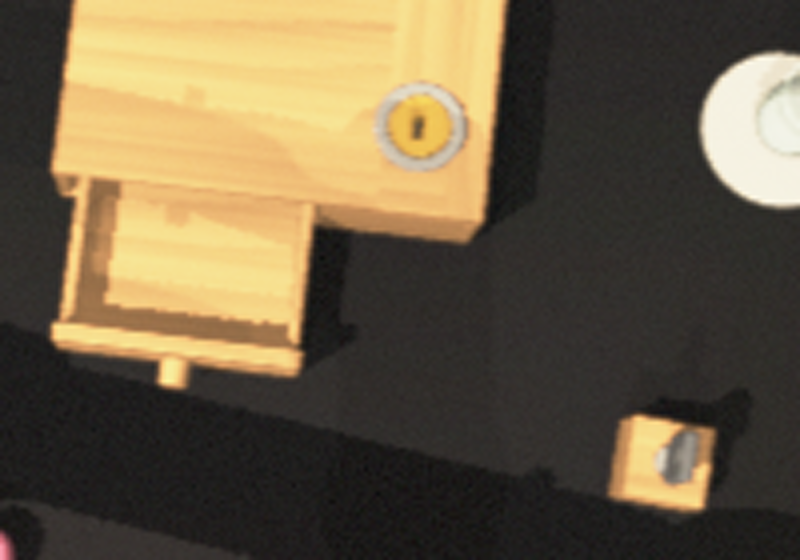

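Everything fits the given sizes: pot top (0.447,0.254,0.036), front board 154x13 mm at z=0.066, block 51 mm, cabinet yaw ≈ -6.4°, key yaw ≈ -10.5°. The crop shows the lock at about (420,127) and the key at (678,457). Next is the move above the pot.

```bash
python3 - <<'E'
from h import *
rel([.4478,.2565,.13],173.6)
E
```

```text
shift units [-10.406  -7.957   3.806]
turn units [-1.10e-02 -1.00e-03 -2.76e+00]
```

```bash
python3 -m creep '[87,-10.4,-7.96,2,0,0,-2.76, 87,-10.4,-7.96,2,0,0,-2.76, 87,-10.4,-7.96,2,0,0,-2.76, 87,-10.4,-7.96,2,0,0,-2.76, 87,-10.4,-7.96,2,0,0,-2.76, 87,-10.4,-7.96,2,0,0,-2.76, 87,-10.4,-7.96,2,0,0,-2.76, 87,-10.4,-7.96,2,0,0,-2.76, 87,-10.4,-7.96,3.8,0,0,-2.76, 87,-10.4,-7.96,3.8,0,0,-2.76, 87,-10.4,-7.96,3.8,0,0,-2.76, 87,-10.4,-7.96,3.8,0,0,-2.76]' 20
cat > m2.py <<'E'
from h import *
c=cam('wrist'); save(c,'w1.png')
hsv=cv2.cvtColor(c['color'],cv2.COLOR_RGB2HSV); m=((hsv[...,0]<14)&(hsv[...,1]>140)&(hsv[...,2]>40)).astype('uint8')
n,l,st,ce=cv2.connectedComponentsWithStats(m)
for i in range(1,n):
    if st[i,4]>100: print(ce[i],st[i],onz(c,*ce[i],.036),onz(c,*ce[i],.018))
print('expected pix top',pix(c,[.4466,.2545,.036]))
rel([.4478,.2565,.0225],173.6)
E
python3 m2.py
```

```text
time_s: 1.4
tool_pos: [0.448, 0.2587, 0.1321]
tool_rot: [179.9, 0.1, 173.7]
force: [0.2, 0.4, 0.4]
grip_width: 0.0868
grasp_force: 0.0
expected pix top [249.6953486  197.15654943]
shift units [ 0.014 -0.087  3.666]
turn units [0.021 0.02  0.023]
```

View pics/w1.png

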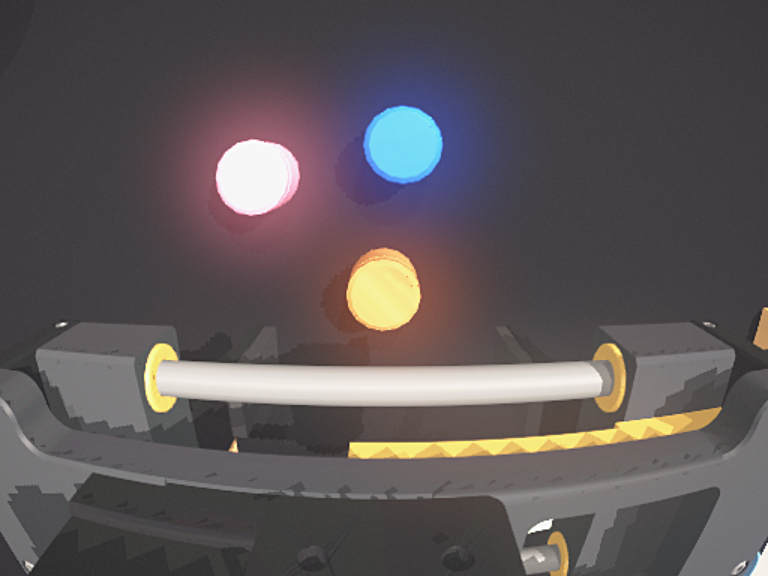

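The wrist view shows the pot's top disc centred at about (384,294), so (256,196) native. That is 6 px from the prediction. Blue (403,145) and pink (255,177) are clear of the fingers.

```bash
python3 - <<'E'
from h import *
c=cam('wrist'); print(onz(c,256,196,.036), c['f'], -c['R'].T@c['t'])
hsv=cv2.cvtColor(c['color'],cv2.COLOR_RGB2HSV); m=((hsv[...,0]<28)&(hsv[...,1]>100)&(hsv[...,2]>215)).astype('uint8')
n,l,st,ce=cv2.connectedComponentsWithStats(m)
i=l[196,256]; print(ce[i],st[i],onz(c,*ce[i],.036))
d=cam('top');e=cam('scene')
for k,near in ((d,(170,230)),(e,(344,209))):
  P=pts(k);Q=P[near[1]-14:near[1]+14,near[0]-14:near[0]+14].reshape(-1,3);Q=Q[(Q[:,2]>.031)&(Q[:,2]<.042)];print(len(Q),cv2.minEnclosingCircle((Q[:,:2]*1000).astype('float32')),Q.mean(0))
E
```

```text
[0.44666559 0.25998873 0.036     ] 297.3186396354542 [0.37622943 0.26768766 0.27254424]
[254.5782254  190.33101166] [     0      0    512    384 192821] [0.44167792 0.25936253 0.036     ]
0 ((0.0, 0.0), 0.0) [nan nan nan]
154 ((450.91729736328125, 258.6426696777344), 20.91554832458496) [0.45263441 0.25880915 0.03500135]<stdin>:8: RuntimeWarning: Mean of empty slice.
  ret = um.true_divide(
```

```bash
python3 -m creep '[87,0,0,1.2,0,0,0, 87,0,0,2.4,0,0,0, 87,0,0,3.1,0,0,0, 87,0,0,3.5,0,0,0, 87,0,0,3.5,0,0,0, 40,0,0,3.5,0,0,0, 30,0,0,3.5,0,0,0, 30,0,0,3.5,0,0,0, 30,0,0,3.5,0,0,0, 30,0,0,3.5,0,0,0, 30,0,0,3.5,0,0,0, 30,0,0,3.5,0,0,0]' 15
python3 -m creep '[30,0,0,0,0,0,0, 30,0,0,0,0,0,0, 30,0,0,-0.5,0,0,0, 30,0,0,-1.5,0,0,0, 30,0,0,-2.8,0,0,0, 30,0,0,-2.8,0,0,0, 30,0,0,-2.8,0,0,0]' 15
python3 - <<'E'
from h import *
rel([.5589,.0601,.110],173.6)
rel([.5589,.0601,.046],173.6)
E
```

```text
time_s: 2.8
tool_pos: [0.4478, 0.257, 0.0257]
tool_rot: [180.0, 0.0, 173.6]
force: [0.4, -1.1, 1.7]
grip_width: 0.0413
grasp_force: 15.0
time_s: 3.5
tool_pos: [0.4481, 0.2572, 0.1102]
tool_rot: [179.9, 0.1, 173.6]
force: [-0.3, -0.1, -1.9]
grip_width: 0.0413
grasp_force: 15.0
shift units [-4.401e+00 -6.116e+00  5.000e-03]
turn units [ 0.012  0.013 -0.   ]
shift units [-4.399 -6.118  2.138]
turn units [ 0.012  0.013 -0.   ]
```

```bash
python3 -m creep '[30,-4.4,-6.12,0,0,0,0, 30,-4.4,-6.12,0,0,0,0, 30,-4.4,-6.12,0,0,0,0, 30,-4.4,-6.12,0,0,0,0, 30,-4.4,-6.12,0,0,0,0, 30,-4.4,-6.12,0,0,0,0, 30,-4.4,-6.12,0,0,0,0, 30,-4.4,-6.12,0,0,0,0]'
python3 - <<'E'
from h import *
rel([.5589,.0601,.0445],173.6)
for n in('top','scene'):
    c=cam(n);P=pts(c)
    v,u=np.where((P[...,2]>.060)&(P[...,2]<.071)&(P[...,0]>.47)&(P[...,0]<.53)&(abs(P[...,1]-.066)<.1)); Q=P[v,u]
    rc=cv2.minAreaRect((Q[:,:2]*1000).astype('float32')); print(len(Q),Q.mean(0).round(4),rc)
E
```

```text
time_s: 4.3
tool_pos: [0.5571, 0.0613, 0.1083]
tool_rot: [180.0, -0.1, 173.7]
force: [-0.4, -0.1, -0.3]
grip_width: 0.0409
grasp_force: 15.0
shift units [-0.068 -0.035  2.127]
turn units [ 0.001 -0.024  0.02 ]
44 [0.5121 0.1327 0.0658] ((512.8019409179688, 132.493408203125), (20.83594512939453, 12.056050300598145), 87.1828384399414)
76 [0.5151 0.1127 0.0639] ((509.33050537109375, 68.36277770996094), (154.390625, 12.917740821838379), 84.1929931640625)
```

```bash
python3 -m creep '[30,-0.12,-0.06,0,0,0,0, 30,-0.12,-0.06,1,0,0,0, 30,-0.12,-0.06,1.6,0,0,0, 30,-0.12,-0.06,1.9,0,0,0, 30,-0.12,-0.06,2.05,0,0,0, 30,-0.12,-0.06,2.12,0,0,0, 30,-0.12,-0.06,2.12,0,0,0, 30,-0.12,-0.06,2.12,0,0,0]'
```

```text
time_s: 5.2
tool_pos: [0.5625, 0.0577, 0.0469]
tool_rot: [180.0, 0.1, 173.6]
force: [-0.2, 0.2, -0.7]
grip_width: 0.041
grasp_force: 15.0
```

```bash
python3 -m creep '[30,0.05,0.08,0.05,0,0,0, 30,0.05,0.08,0.1,0,0,0, 30,0.05,0.08,0.14,0,0,0, 30,0.05,0.08,0.14,0,0,0, 30,0.05,0.08,0.14,0,0,0]'
```

```text
time_s: 5.7
tool_pos: [0.5613, 0.0605, 0.0427]
tool_rot: [179.9, 0.1, 173.6]
force: [-1.5, 0.3, 5.5]
grip_width: 0.0412
grasp_force: 15.0
```

```bash
python3 -m creep '[70,0,0,-0.05,0,0,0, 70,0,0,-0.05,0,0,0, 70,0,0,-0.05,0,0,0, 70,0,0,-0.05,0,0,0, 70,0,0,-0.05,0,0,0, 70,0,0,-1,0,0,0, 70,0,0,-2,0,0,0, 70,0,0,-3,0,0,0, 70,0,0,-3,0,0,0]'
python3 -m creep '[0,0,0,0,0,0,0, 0,4.2,0,0,0,0,0, 0,4.2,0,0,0,0,0, 0,4.2,0,0,0,0,0, 0,4.2,0,0,0,0,0, 0,4.2,0,0,0,0,0]'
python3 - <<'E'
from h import *
c=cam('top');s=cam('scene'); 
a=c['color'][120:260,150:350,::-1];b=s['color'][150:290,130:330,::-1]
cv2.imwrite('pics/pot.png',cv2.resize(np.vstack([a,b]),None,fx=2,fy=2,interpolation=cv2.INTER_CUBIC))
for k in(c,s):
    P=pts(k); m=(abs(P[...,2]-.053)<.005)&(np.hypot(P[...,0]-.561,P[...,1]-.061)<.03);Q=P[m]
    print(m.sum(),Q.mean(0) if m.any() else 0, (cv2.minEnclosingCircle((Q[:,:2]*1000).astype('float32'))) if m.any() else 0)
# knob end = front top centre -6-18 mm
xa=np.array([np.cos(np.radians(6.4)),-np.sin(np.radians(6.4))])
k=np.array([.507,.067])-.024*xa; print('knob',k)
rel([*(k-.025*xa),.052],173.6)
E
```

```text
time_s: 6.6
tool_pos: [0.5636, 0.0604, 0.1363]
tool_rot: [179.8, 0.4, 173.6]
force: [1.0, -0.4, 1.3]
grip_width: 0.0699
grasp_force: 0.0
time_s: 7.2
tool_pos: [0.435, 0.0741, 0.1311]
tool_rot: [-180.0, -0.0, 173.6]
force: [1.3, -0.4, 0.5]
grip_width: 0.0301
grasp_force: 0.0
151 [0.5645282  0.06092304 0.05357545] ((561.6343994140625, 60.48992156982422), 20.81980323791504)
161 [0.56505457 0.06183894 0.05197809] ((563.3731689453125, 61.11891174316406), 21.124189376831055)
knob [0.48314957 0.06967525]
shift units [-0.739  0.035  2.649]
turn units [-0.003  0.002 -0.005]
```

View pics/pot.png

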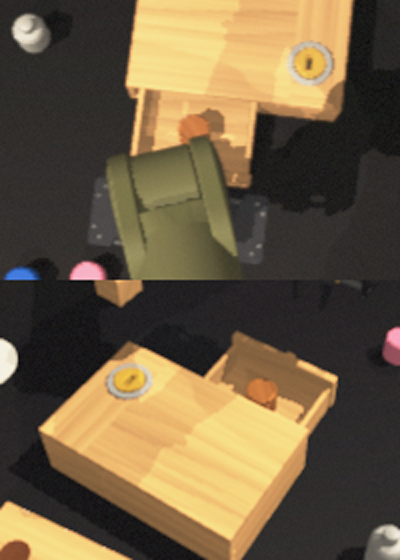

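The pot stands upright in the drawer: it is visible in both views, with its top at z≈0.053 as it should be. Next is shutting the drawer by the knob.

```bash
python3 -m creep '[0,0,0,1.3,0,0,0, 0,0,0,2.6,0,0,0, 0,0,0.03,2.65,0,0,0, 0,0,0.03,2.65,0,0,0, 0,-0.3,0.03,2.65,0,0,0, 0,-0.6,0.03,2.65,0,0,0, 0,-0.9,0.03,2.65,0,0,0, 0,-1.1,0.03,2.65,0,0,0, 0,-1.3,0.03,2.65,0,0,0, 0,-1.5,0.03,2.65,0,0,0, 0,-1.75,0.03,2.65,0,0,0, 0,-2,0.03,2.65,0,0,0]' 20
python3 -m creep '[0,-0.25,0,0,0,0,0, 0,-0.5,0,0,0,0,0, 0,-0.75,0,0,0,0,0, 0,-1,0,0,0,0,0, 0,-1.25,0,0,0,0,0, 0,-1.5,0,0,0,0,0, 0,-1.7,0,0,0,0,0, 0,-1.9,0,0,0,0,0, 0,-2.1,0,0,0,0,0, 0,-2.1,0,0,0,0,0]'
python3 - <<'E'
from h import *
s=cam('scene'); save(s,'s2.png')
E
```

```text
time_s: 8.5
tool_pos: [0.4953, 0.0683, 0.0521]
tool_rot: [-180.0, -0.0, 173.6]
force: [-1.7, -0.3, 0.6]
grip_width: 0.0006
grasp_force: 0.9
time_s: 9.5
tool_pos: [0.5591, 0.061, 0.0525]
tool_rot: [-180.0, 0.1, 173.6]
force: [-0.2, 0.4, 1.1]
grip_width: 0.0005
grasp_force: 0.0
```

```bash
python3 -m creep '[0,-0.1,0,0,0,0,0, 0,-0.2,0,0,0,0,0, 0,-0.3,0,0,0,0,0, 0,-0.35,0,0,0,0,0, 0,-0.4,0,0,0,0,0, 0,-0.4,0,0,0,0,0]'
```

```text
time_s: 10.15
tool_pos: [0.5627, 0.0608, 0.0513]
tool_rot: [-179.9, -0.9, 173.6]
force: [-17.8, 0.5, 14.1]
grip_width: 0.0002
grasp_force: 9.2
```

```bash
python3 -m creep '[0,0.4,0,0,0,0,0, 0,1.2,0,0,0,0,0, 0,2.2,0,0,0,0,0, 0,2.2,0,-1.5,0,0,0, 0,2.2,0,-3,0,0,0, 0,3.5,0,-3,0,0,0, 0,3.5,0,-3,0,0,0]'
python3 - <<'E'
from h import *
s=cam('scene'); cv2.imwrite('pics/s3.png',cv2.resize(s['color'][130:300,130:340,::-1],None,fx=3,fy=3,interpolation=cv2.INTER_CUBIC))
for n in('scene','top'):
    c=cam(n);P=pts(c);xa=np.array([np.cos(np.radians(6.4)),-np.sin(np.radians(6.4))])
    # profile along cabinet x through the drawer's centre line
    o=np.array([.507,.067]); dx=(P[...,:2]-o)@xa; dy=(P[...,:2]-o)@np.array([-xa[1],xa[0]])
    m=(abs(dy)<60e-3)&(dx>-.05)&(dx<.25)&(abs(dy)>.02)
    for a in np.arange(.05,.15,.006):
        q=P[m&(dx>a)&(dx<=a+.006)][:,2]; print(n,round(a,3),len(q),np.percentile(q,[20,50,90]).round(3) if len(q) else '')
E
```

```text
time_s: 10.85
tool_pos: [0.4628, 0.0724, 0.1432]
tool_rot: [179.9, 0.0, 173.7]
force: [-0.6, -0.2, 0.3]
grip_width: 0.0004
grasp_force: 0.0
scene 0.05 0 
scene 0.056 0 
scene 0.062 0 
scene 0.068 0 
scene 0.074 0 
scene 0.08 3 [0.063 0.064 0.064]
scene 0.086 23 [0.064 0.065 0.066]
scene 0.092 4 [0.076 0.076 0.077]
scene 0.098 63 [0.076 0.077 0.079]
scene 0.104 66 [0.076 0.077 0.079]
scene 0.11 61 [0.077 0.077 0.079]
scene 0.116 68 [0.076 0.077 0.079]
scene 0.122 65 [0.077 0.077 0.079]
scene 0.128 61 [0.077 0.078 0.079]
scene 0.134 70 [0.076 0.077 0.079]
scene 0.14 64 [0.077 0.078 0.08 ]
scene 0.146 69 [0.077 0.078 0.079]
top 0.05 10 [-0.002 -0.001  0.003]
top 0.056 10 [-0.001  0.002  0.005]
top 0.062 16 [-0.001  0.     0.004]
top 0.068 15 [-0.001  0.001  0.004]
top 0.074 19 [-0.002  0.     0.004]
top 0.08 141 [0.005 0.042 0.067]
top 0.086 78 [0.064 0.066 0.07 ]
top 0.092 87 [0.066 0.069 0.081]
top 0.098 76 [0.077 0.079 0.082]
top 0.104 88 [0.075 0.078 0.081]
top 0.11 75 [0.078 0.08  0.082]
top 0.116 76 [0.078 0.079 0.082]
top 0.122 71 [0.077 0.079 0.083]
top 0.128 77 [0.077 0.079 0.081]
top 0.134 68 [0.078 0.079 0.082]
top 0.14 79 [0.077 0.079 0.082]
top 0.146 71 [0.078 0.08  0.083]
```

View pics/s3.png

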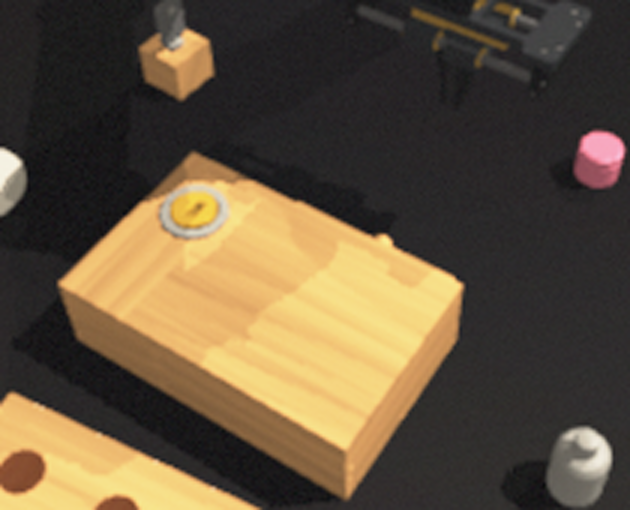

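The drawer front sits flush: the board spans 83–95 mm, right against the cabinet front at 95 mm, and it met the stop at 18 N. In the view the lock is at (194,210) and the key at (172,25). Next I measure the keyway and the key.

```bash
cat > m3.py <<'E'
from h import *
for n,near in (('top',(305,152)),('scene',(195,200))):
    c=cam(n); x0,y0=near[0]-22,near[1]-22; im=cv2.resize(c['color'][y0:y0+44,x0:x0+44],None,fx=8,fy=8,interpolation=cv2.INTER_CUBIC)
    hsv=cv2.cvtColor(im,cv2.COLOR_RGB2HSV)
    m=((hsv[...,1]<95)&(hsv[...,2]>70)).astype('uint8')  # grey ring
    cs=max(cv2.findContours(m,0,1)[0],key=cv2.contourArea); e=cv2.fitEllipse(cs)
    p=(np.array(e[0])+.5)/8-.5+[x0,y0]; print(n,'ring',p,np.array(e[1])/8,onz(c,*p,.082))
    inr=np.zeros_like(m); cv2.ellipse(inr,(tuple(e[0]),(e[1][0]*.6,e[1][1]*.6),e[2]),1,-1)
    d=((hsv[...,2]<110)&(inr>0)).astype('uint8'); cs=max(cv2.findContours(d,0,1)[0],key=cv2.contourArea)
    M=cv2.moments(cs); q=(np.array([M['m10'],M['m01']])/M['m00']+.5)/8-.5+[x0,y0]; r=cv2.minAreaRect(cs)
    print('slot',q,onz(c,*q,.084)); B=[onz(c,*((b+.5)/8-.5+[x0,y0]),.084)[:2] for b in cv2.boxPoints(r)]
    for i in range(2): v=B[i+1]-B[i]; print('   side mm',np.linalg.norm(v)*1e3,np.degrees(np.arctan2(v[1],v[0])))
for n in('top','scene'):
    c=cam(n);P=pts(c); near=np.hypot(P[...,0]-.435,P[...,1]+.242)<.06
    for nm,z0,z1 in(('block',.04,.05),('bow',.10,.12)):
        Q=P[near&(P[...,2]>z0)&(P[...,2]<z1)]
        if len(Q)>5: r=cv2.minAreaRect((Q[:,:2]*1e3).astype('float32')); print(n,nm,len(Q),Q[:,2].max(),np.round(r[0],1),np.round(r[1],1),round(r[2],1))
E
python3 m3.py
```

```text
top ring [304.26810265 151.36830521] [22.48227882 23.72546196] [ 0.64167399 -0.08513578  0.082     ]
slot [304.2165404  151.04229798] [ 0.64203844 -0.08479869  0.084     ]
   side mm 2.296032462611568 -26.30201413602999
   side mm 0.9780801428529065 -116.82985548389058
scene ring [194.34729385 200.00871658] [17.82603645 23.64074516] [ 0.64417491 -0.08432253  0.082     ]Traceback (most recent call last):
  File "m3.py", line 9, in <module>
    d=((hsv[...,2]<110)&(inr>0)).astype('uint8'); cs=max(cv2.findContours(d,0,1)[0],key=cv2.contourArea)
                                                     ~~~^^^^^^^^^^^^^^^^^^^^^^^^^^^^^^^^^^^^^^^^^^^^^^^^
ValueError: max() iterable argument is empty
```

```bash
sed -i 's/^    d=((hsv/    if n=="scene": continue\n&/' m3.py; python3 m3.py | tail -4; python3 - <<'E'
from h import *
rel([.437,-.2425,.165],169.5)
E
```

```text
top block 278 0.04990799995928988 [ 436.  -242.9] [51.3 50.2] 80.3
top bow 35 0.10844236381378591 [ 435.8 -243. ] [ 8.5 28.1] 79.8
scene block 154 0.0492663828036741 [ 438.6 -242. ] [52.2 52.9] 81.5
scene bow 6 0.10139043363853249 [ 441.1 -243.3] [ 6.3 15.7] 44.1
shift units [ -0.221 -10.508  -0.765]
turn units [-0.005 -0.003  0.679]
```

```bash
python3 -m creep '[50,-0.22,-10.5,-0.76,0,0,0.6, 50,-0.22,-10.5,-0.76,0,0,0.6, 50,-0.22,-10.5,-0.76,0,0,0.6, 50,-0.22,-10.5,-0.76,0,0,0.6, 50,-0.22,-10.5,-0.76,0,0,0.6, 50,-0.22,-10.5,-0.76,0,0,0.6, 50,-0.22,-10.5,-0.76,0,0,0.6, 50,-0.22,-10.5,-0.76,0,0,0.6, 50,-0.22,-10.5,-0.76,0,0,0.6, 50,-0.22,-10.5,-0.76,0,0,0.6]' 30
python3 - <<'E'
from h import *
c=cam('wrist'); save(c,'w2.png'); rel([.437,-.2425,.080],170.2)
print('bow top',pix(c,[.437,-.2425,.101]),'block',pix(c,[.437,-.2425,.045]))
E
```

```text
time_s: 12.3
tool_pos: [0.4371, -0.2404, 0.1646]
tool_rot: [180.0, -0.0, 170.1]
force: [0.0, 0.6, -0.8]
grip_width: 0.0497
grasp_force: 0.0
shift units [-0.009 -0.075  2.823]
turn units [ 0.006 -0.006 -0.006]
bow top [251.97987011 211.87454357] block [252.83728878 191.19205986]
```

View pics/w2.png

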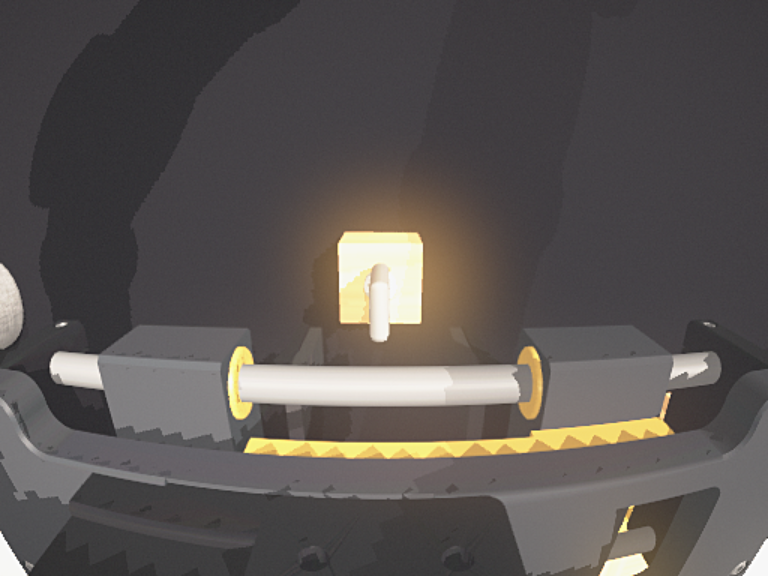

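The block's top is centred at about (380,283) and the bow is vertical at (379,313), both within 2 mm of prediction and aligned with the tool. Now I descend and grip.

```bash
python3 -m creep '[50,0.04,-0.07,1.2,0,0,0, 50,0.04,-0.07,2.2,0,0,0, 50,0.04,-0.07,2.7,0,0,0, 50,0.04,-0.07,2.82,0,0,0, 50,0.04,-0.07,2.82,0,0,0, 5,0.04,-0.07,2.82,0,0,0, 5,0.04,-0.07,2.82,0,0,0, 5,0.04,-0.07,2.82,0,0,0, 5,0.04,-0.07,2.82,0,0,0, 5,0.04,-0.07,2.82,0,0,0, 5,0.04,-0.07,2.82,0,0,0, 5,0.04,-0.07,2.82,0,0,0]' 40
```

```text
time_s: 13.55
tool_pos: [0.4352, -0.2439, 0.0805]
tool_rot: [180.0, 0.0, 170.0]
force: [0.2, 0.6, 0.7]
grip_width: 0.0099
grasp_force: 40.0
```

```bash
python3 -m creep '[5,0,0,-0.5,0,0,0, 5,0,0,-1.2,0,0,0, 5,0,0,-2,0,0,0, 5,0,0,-3,0,0,0, 5,0,0,-3.3,0,0,0, 5,0,0,-3.3,0,0,0, 5,0,0,-3.3,0,0,0]' 45
python3 - <<'E'
from h import *
rel([.641,-.086,.175],173.7); print(tool()[2]['grip_width'])
E
```

```text
time_s: 14.25
tool_pos: [0.4346, -0.2436, 0.1784]
tool_rot: [180.0, -0.1, 170.0]
force: [-0.6, -0.4, -0.5]
grip_width: 0.0097
grasp_force: 45.0
shift units [-5.864  6.366  0.107]
turn units [ 0.005 -0.013 -0.616]
0.009662345174861189
```

```bash
python3 -m creep '[5,-2,2.1,0.1,0,0,-0.3, 5,-3,3.2,0.1,0,0,-0.62, 5,-4,4.3,0.1,0,0,-0.62, 5,-5,5.4,0.1,0,0,-0.62, 5,-5.6,6.1,0.1,0,0,-0.62, 5,-5.86,6.37,0.1,0,0,-0.62, 5,-5.86,6.37,0.1,0,0,-0.62, 5,-5.86,6.37,0.1,0,0,-0.62, 5,-5.86,6.37,0.1,0,0,-0.62]' 45
python3 - <<'E'
from h import *
rel([.641,-.086,.163],173.7)
c=cam('wrist');s=cam('scene')
a=cv2.resize(c['color'][150:270,180:340,::-1],(600,450),interpolation=cv2.INTER_CUBIC)
b=cv2.resize(s['color'][130:230,145:245,::-1],(450,450),interpolation=cv2.INTER_CUBIC)
cv2.imwrite('pics/k1.png',cv2.resize(np.hstack([a,b]),(800,343)))
p=tool()[0]
print('scene lock',pix(s,[.643,-.0847,.084]),'tip if at tcp',pix(s,[p[0],p[1],p[2]-.069]),'wrist lock',pix(c,[.643,-.0847,.084]),'tip',pix(c,[p[0],p[1],p[2]-.069]))
E
```

```text
time_s: 15.15
tool_pos: [0.6399, -0.0888, 0.1761]
tool_rot: [-180.0, -0.1, 173.5]
force: [-0.3, -0.4, -0.2]
grip_width: 0.01
grasp_force: 45.0
shift units [-0.026  0.098  0.436]
turn units [-0.007 -0.012 -0.031]
scene lock [194.37560331 199.11427547] tip if at tcp [192.56248454 191.59685052] wrist lock [260.58389897 202.97869787] tip [255.84074972 209.95215139]
```

View pics/k1.png

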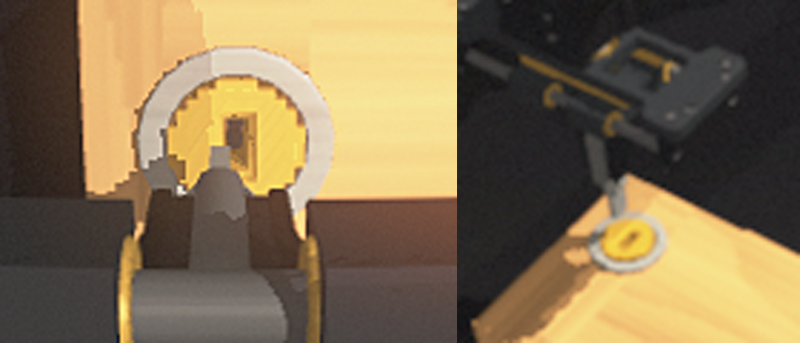

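```bash
python3 - <<'E'
from h import *
c=cam('wrist'); p,R,o=tool(); zt=p[2]-.0695
k=160/457.
im=c['color'][150:270,180:340]; 
print('tip end',onz(c,180+222*k,150+146*k,zt),'z',zt,'tcp',p)
print('slot top edge (chamfer)',onz(c,180+238*k,150+113*k,.084),'ring L/R/top',onz(c,180+136*k,150+125*k,.084),onz(c,180+331*k,150+125*k,.084),onz(c,180+235*k,150+47*k,.084))
v=slice(186,212)
for r in range(190,206,2): print(r,c['color'][r,250:272].sum(1).tolist())
E
```

```text
tip end [ 0.63464854 -0.08548393  0.10734677] z 0.10734676561398337 tcp [ 0.64065644 -0.08784616  0.17684677]
slot top edge (chamfer) [ 0.63272959 -0.08059408  0.084     ] ring L/R/top [ 0.63296271 -0.10998281  0.084     ] [ 0.63932   -0.0544123  0.084    ] [ 0.61365312 -0.07936375  0.084     ]
190 [512, 517, 508, 503, 565, 565, 543, 485, 397, 376, 374, 371, 365, 345, 345, 376, 423, 419, 412, 545, 567, 562]
192 [523, 510, 501, 519, 572, 562, 549, 496, 351, 246, 263, 271, 264, 262, 323, 312, 433, 429, 418, 549, 559, 550]
194 [502, 515, 574, 562, 561, 566, 553, 503, 344, 237, 252, 264, 262, 310, 365, 305, 437, 429, 418, 533, 561, 569]
196 [519, 515, 569, 559, 561, 569, 559, 502, 265, 243, 257, 270, 266, 256, 327, 316, 370, 425, 407, 544, 569, 558]
198 [515, 511, 564, 558, 560, 564, 574, 511, 271, 250, 262, 272, 262, 272, 305, 301, 470, 415, 428, 580, 562, 547]
200 [515, 507, 570, 565, 577, 588, 588, 520, 276, 260, 238, 251, 262, 283, 323, 297, 497, 407, 416, 571, 557, 560]
202 [514, 507, 514, 505, 396, 408, 417, 419, 422, 430, 361, 304, 314, 319, 315, 306, 510, 402, 401, 577, 560, 556]
204 [510, 509, 517, 517, 408, 422, 419, 418, 413, 427, 419, 350, 361, 303, 310, 296, 507, 432, 411, 576, 562, 552]
```

The wrist crop shows the blade tip at (222,150) and the slot at (238,135). The tip needs about +4 mm in y and +2 mm in x. I correct, come lower and look again numerically.

```bash
python3 -m creep '[5,-0.045,0.14,0,0,0,0, 5,-0.045,0.14,0.25,0,0,0, 5,-0.045,0.14,0.48,0,0,0, 5,-0.045,0.14,0.48,0,0,0, 5,-0.045,0.14,0.48,0,0,0]' 45
python3 - <<'E'
from h import *
c=cam('wrist'); p,R,o=tool(); print(p,p[2]-.0695)
cv2.imwrite('pics/k2.png',cv2.resize(c['color'][170:230,220:300,::-1],(800,600),interpolation=cv2.INTER_NEAREST))
E
```

```text
time_s: 15.8
tool_pos: [0.643, -0.0822, 0.1615]
tool_rot: [-180.0, -0.1, 173.7]
force: [0.3, 0.4, -0.2]
grip_width: 0.0096
grasp_force: 45.0
[ 0.64322039 -0.08234018  0.1618731 ] 0.0923731039770882
```

View pics/k2.png

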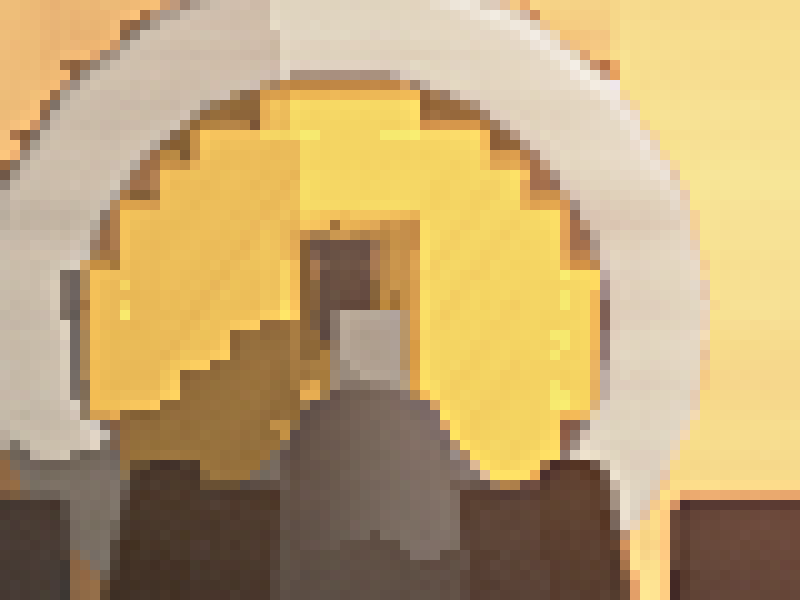

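```bash
python3 - <<'E'
from h import *
c=cam('wrist'); zt=tool()[0][2]-.0695
print('tip',onz(c,256.3,200.5,zt)+[.0055,-.0006,0],'slot',onz(c,255.6,191.6,.084)+[.0103,-.0011,0])
E
```

```text
tip [ 0.64232531 -0.08120286  0.09260472] slot [ 0.64268448 -0.08175121  0.084     ]
```

```bash
python3 -m creep '[5,-0.012,-0.015,0,0,0,0, 5,-0.012,-0.015,0.15,0,0,0, 5,-0.012,-0.015,0.3,0,0,0, 5,-0.012,-0.015,0.4,0,0,0, 5,-0.012,-0.015,0.5,0,0,0, 5,-0.012,-0.015,0.5,0,0,0]' 50
```

```text
time_s: 16.5
tool_pos: [0.6431, -0.0835, 0.1467]
tool_rot: [-180.0, -0.1, 173.7]
force: [-0.7, -0.7, -0.5]
grip_width: 0.0097
grasp_force: 50.0
```

```bash
python3 -m creep '[5,0,0,0.15,0,0,0, 5,0,0,0.3,0,0,0, 5,0,0,0.45,0,0,0, 5,0,0,0.6,0,0,0, 5,0,0,0.7,0,0,0, 5,0,0,0.8,0,0,0, 5,0,0,0.9,0,0,0, 5,0,0,0.95,0,0,0, 5,0,0,0.95,0,0,0]' 60
```

```text
time_s: 17.4
tool_pos: [0.6431, -0.0835, 0.1199]
tool_rot: [-180.0, -0.0, 173.7]
force: [-5.2, -1.7, 10.9]
grip_width: 0.0096
grasp_force: 60.0
```

```bash
python3 -m creep '[5,0,0,0.05,0,0,0, 5,0,0,0.1,0,0,0, 5,0,0,0.15,0,0,0, 5,0,0,0.15,0,0,0, 5,0,0,0.15,0,0,0]' 60
```

```text
time_s: 17.9
tool_pos: [0.6433, -0.0836, 0.1193]
tool_rot: [179.9, 0.0, 173.7]
force: [-13.8, 1.2, 30.6]
grip_width: 0.0097
grasp_force: 60.0
```

```bash
python3 -m creep '[5,0.02,0,-0.04,0,0,1, 5,0.02,0,-0.04,0,0,2, 5,0.02,0,-0.04,0,0,3, 5,0.02,0,-0.04,0,0,4, 5,0.02,0,-0.04,0,0,5, 5,0.02,0,-0.04,0,0,6, 5,0.02,0,-0.04,0,0,7, 5,0.02,0,-0.04,0,0,8, 5,0.02,0,-0.04,0,0,8, 5,0.02,0,-0.04,0,0,8]' 60; python3 -c "
from h import *
print(tool()[2]['wrist_torque'],tool()[2]['qpos'])"
```

```text
time_s: 18.9
tool_pos: [0.6436, -0.084, 0.1194]
tool_rot: [179.9, 0.1, 125.7]
force: [-8.7, -0.8, 23.1]
grip_width: 0.0096
grasp_force: 60.0
[-0.27755206  2.37714621  0.04244701] [-24.0574704   26.54181443  37.86782653  93.00839891 -17.44021907
  66.35522082  53.59592652]
```

```bash
python3 -m creep '[5,0,0,0,0,0,1, 5,0,0,0,0,0,2, 5,0,0,0,0,0,3, 5,0,0,0,0,0,4, 5,0,0,0,0,0,5, 5,0,0,0,0,0,6, 5,0,0,0,0,0,7, 5,0,0,0,0,0,7.6, 5,0,0,0,0,0,8, 5,0,0,0,0,0,8.2, 5,0,0,0,0,0,8.2]' 60; python3 -c "
from h import *
print(tool()[2]['wrist_torque'],tool()[2]['qpos'])"
```

```text
time_s: 20.0
tool_pos: [0.6432, -0.0844, 0.1194]
tool_rot: [179.9, 0.0, 76.5]
force: [-10.0, 0.4, 25.9]
grip_width: 0.0093
grasp_force: 60.0
[-0.3020918   2.69445307  0.115169  ] [-30.93266193  29.48869503  47.84818067  93.24586987 -23.23783426
  67.6567939    8.66062109]
```

```bash
python3 -m creep '[5,0,0,0,0,0,0.3, 5,0,0,0,0,0,0.6, 5,0,0,0,0,0,0.6, 5,0,0,0,0,0,0.6]' 60; python3 -c "
from h import *
print(tool()[2]['wrist_torque'])"
```

```text
time_s: 20.4
tool_pos: [0.643, -0.0842, 0.1194]
tool_rot: [180.0, -0.0, 72.9]
force: [-10.6, -1.1, 25.1]
grip_width: 0.0098
grasp_force: 60.0
[-0.20133098  2.88903635  0.17648365]
```

```bash
python3 -m creep '[5,0,0,0,0,0,0.3, 5,0,0,0,0,0,0.5, 5,0,0,0,0,0,0.5, 5,0,0,0,0,0,0.5]' 60; python3 - <<'E'
from h import *
print(tool()[2]['wrist_torque'])
c=cam('wrist'); cv2.imwrite('pics/end.png',cv2.resize(c['color'][150:270,180:340,::-1],(800,600),interpolation=cv2.INTER_CUBIC))
E
```

```text
time_s: 20.8
tool_pos: [0.6431, -0.0842, 0.1194]
tool_rot: [180.0, -0.0, 70.0]
force: [-10.9, -0.3, 25.7]
grip_width: 0.0097
grasp_force: 60.0
[-0.23292034  2.81853     0.49758633]
```

View pics/end.png

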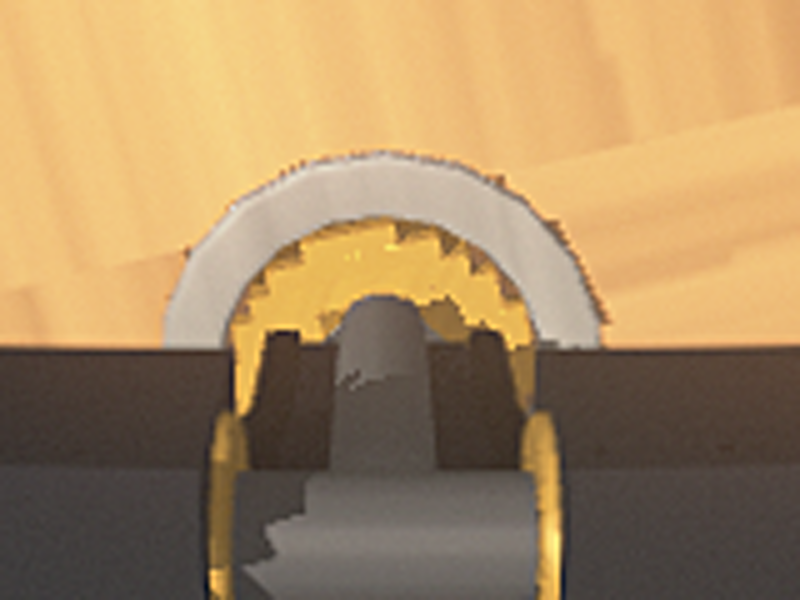

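The torque jumped to 0.5 N m, so the lock is at its stop. The picture shows the key still square in the pads at (385,380), and the collar is down on the face under 26 N.

```bash
python3 -c "
from h import *
print(env.sign_off())"
```

```text
the job is handed in; nothing more can be done
None
```

The job is handed in at about 21 s: the pot stands upright in the shut drawer, and the key is fully in, turned clockwise to the lock's stop and still gripped and held there.

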